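Hold the spring forceps at the narrow gap of the tip gauge

TASK

Check the spring forceps against the white tip gauge for its inspection photo: lift them from their stand, squeeze them by the thumb pads until the tip gap matches the narrower of the two pairs of lines, and hold them level close above the gauge without touching it, one tip over each line of that pair. Finish while still holding them there, gap steady, nothing put down or let go; do not knock the gauge or disturb the other things on the bench.

Things in the scene. Friction and masses are not known exactly. Their poses are not given: they have to be found in the camera images.
- forceps_grip (a point): Midway between the thumb pads of the steel spring forceps, 7 mm above its underside. x forward to the tips (65 mm ahead, 2 mm lower), y left, z up. Pads: blocks outside the limbs, 18 mm along x, 14 mm high; width over them 35 mm relaxed, 25 mm (faces parallel) at 12 mm tip gap; 1 mm less width is 1.8 mm less gap. Springs: 4 N at each pad starts the squeeze, 7.5 N at 12 mm gap.
- forceps: The same forceps: two straight limbs, 10 mm high, 2.6 mm thick, hinged in a heel block 26 x 17 x 12 mm; 160 mm overall, about 50 g, balanced near the pads; lies level, limbs opening sideways, and springs open when released. Origin: on the underside, 10 mm behind and 7 mm below the point between the pads; tips 75 mm ahead of it, heel block 59 to 85 mm behind. x to the tips, y left, z up.
- tip_l (a point): Point of the left limb's tip: middle of its 2.2 mm thickness, 5 mm above the underside.
- tip_r (a point): Point of the right limb's tip, likewise. The tip gap is the distance between the two tip points: 31 mm relaxed, under 2 mm fully shut.
- limb_l (a joint): Angle of the left limb, rad: 0 relaxed, growing inward as squeezed, 0.100 fully shut; 0.065 is parallel to the forceps' x. Its hinge is 6 mm left of the centreline, 145 mm behind the tip and 80 mm behind the pad's middle. Tip gap = 12 mm + 145 mm x (0.130 - limb_l - limb_r).
- limb_r (a joint): Angle of the right limb, mirrored likewise.
- stand: Fixed dark grey forceps stand: base plate 150 (x) x 70 (y) x 6 mm high, with two cross bars 10 mm thick, tops 26 mm above the bench, 62 mm behind and 52 mm ahead of its centre, each with a 5 mm high stop at both ends. The forceps lie on the bars along the stand's x, the pads in the open space between the bars. Origin: centre of the underside.
- gauge: Fixed white ceramic tip gauge, a block 60 (x) x 80 (y) x 30 mm high. Four thin dark lines 2 mm wide and 50 mm long run along its x on the top face: a narrow pair 12 mm apart (centres at y = -26 and -14 mm) and a wide pair 22 mm apart (y = 8 and 30 mm). Origin: centre of the underside.
- narrow_pair (a point): Point on the gauge's top face (30 mm above the bench) midway between the two lines of the narrow pair, half-way along them. x runs along the lines, away from the robot at yaw 0; y across them: the lines are at y = -6 and +6 mm; z up.
- vial_a: Bystander: small glass vial, 24 mm across, 46 mm high. Origin under its centre.
- vial_b: Bystander: the like vial. Origin under its centre.
- sample_cup: Bystander: white ceramic cup, 44 mm across, 30 mm high. Origin under its centre.
- stopper: Bystander: brown rubber stopper, 30 mm across, 26 mm high. Origin under its centre.
- pen: Bystander: pencil, 120 mm long, 11 mm high. Origin under its middle.
- mouse: Bystander: computer mouse, 95 x 55 x 26 mm. Origin under its centre.
- driver: Bystander: small screwdriver, 150 mm long, lying. Origin underneath it.
Things that resemble listed ones, but are neither listed nor needed, are in the scene too. What is shaped like the forceps but blue or turquoise is not meant.

How it is judged:
On the way:
1. the forceps are held by the fingers, lifted clear of the stand (contact force between the fingers and forceps above 1 N and contact force between forceps and stand below 0.05 N and distance of forceps from where it was at the start of the episode above 0.015 m), for 0.2 s.
At the end, for the whole second after the job is handed in: Fingers hold the forceps (over 1 N), level within 14 degrees, still, touching neither gauge nor stand; tip gap 10 to 14 mm; each tip point 1 to 25 mm above the gauge top, within 4 mm sideways of its own line of the narrow pair (either way round) and 20 mm lengthwise of the lines' middle (distance between tip_l and tip_r between 0.01 and 0.014 m and ((x of tip_l in the frame of narrow_pair between -0.02 and 0.02 m and y of tip_l in the frame of narrow_pair between 0.002 and 0.01 m and z of tip_l in the frame of narrow_pair between 0.001 and 0.025 m and x of tip_r in the frame of narrow_pair between -0.02 and 0.02 m and y of tip_r in the frame of narrow_pair between -0.01 and -0.002 m and z of tip_r in the frame of narrow_pair between 0.001 and 0.025 m) or (x of tip_l in the frame of narrow_pair between -0.02 and 0.02 m and y of tip_l in the frame of narrow_pair between -0.01 and -0.002 m and z of tip_l in the frame of narrow_pair between 0.001 and 0.025 m and x of tip_r in the frame of narrow_pair between -0.02 and 0.02 m and y of tip_r in the frame of narrow_pair between 0.002 and 0.01 m and z of tip_r in the frame of narrow_pair between 0.001 and 0.025 m)) and contact force between the fingers and forceps above 1 N and contact force between forceps and gauge below 0.05 N and contact force between forceps and stand below 0.05 N and angle between forceps's own z axis and vertical below 0.25 rad and linear speed of forceps below 0.02 m/s and angular speed of forceps below 0.2 rad/s and velocity of joint limb_l between -0.1 and 0.1 rad/s and velocity of joint limb_r between -0.1 and 0.1 rad/s); the arm keeps its last pose, push and grip.
It fails at once if the gauge is knocked: pushed with more than 8 N by forceps or robot (contact force between any of forceps, the arm, the fingers and gauge above 8 N).
It fails at once if a bystander is moved more than 20 mm (distance of any of vial_a, vial_b, sample_cup, pen, stopper, mouse, driver from where it was at the start of the episode above 0.02 m).
It also fails if it takes over 38 s, if anything falls off the work surface, if the arm or the gripper's body presses on something with over 40 N, if the wrist force passes 120 N, or if a joint passes its speed limit or range.

ROBOT

A 6-joint arm with a two-finger parallel gripper is mounted at the origin on the work surface. World frame = base frame: x ahead of the robot, y to its left, z up, the work surface at z = 0. Lengths are in m, angles in rad, forces in N, time in s.
With the tool pointing down it reaches from about 0.325 to 0.9 m from the base axis. Payload 6.1 kg.
Tool frame: the origin (TCP) lies midway between the tips of the shut fingers; the grasp point (between the pads) lies 19 mm behind it (manip.grip_point_offset is the distance from the TCP to the grasp point, in m); z points along the fingers, x is the direction in which the jaws open and shut, and the axes are right-handed (so a half turn about z gives the same grasp; the last joint's range is limited). The gripper opens to 87 mm and grips with 3 to 60 N. Pads are 19 mm wide; open, the fingers measure 117 mm over their backs; the gripper's body (75 mm by 190 mm) begins 51 mm behind the grasp point.
Start: joints at [1.012, 0.22, 1.526, -0, 1.395, -0.126], TCP at [0.262, 0.567, 0.223] pointing down, gripper open.
Joint ranges: [-2.98, 2.98], [-0.91, 2.08], [0.09, 2.57], [-1.24, 4.39], [0.2, 2.65], [-2.68, 2.68]. Speed limits (rad/s): [2.57, 2.57, 3.01, 3.14, 3.14, 3.14].

INTERFACE

Orientations are given as a unit quaternion [x, y, z, w].
In Python, from cell import manip, optics, nets gives the robot as it stands. The module is installed in compiled form; this text tells all that it offers.
- The arm moves only by the shell command python3 -m crank 'ROWS'. ROWS is JSON, a list of rows, each an object with "delta_pos": the shift along the world's x, y, z each as a share of 0.1 m, from -1 to 1, a list of three; "dr": the turn, a rotation vector about the world's x, y, z each as a share of pi rad, from -1 to 1, a list of three; "jaw": the finger opening in mm, from 0 to 87. In form: [{"delta_pos": [x, y, z], "dr": [rx, ry, rz], "jaw": jaw}, ...]. A call has 1 to 20 rows; each row is the pose to reach, as a shift and turn from the pose measured when the call began, turning the shorter way round; what a row does not reach only later rows make up. A row lasts 1/10 s, in which the tool goes at most 50 mm and 8.59 degrees, less where a joint would pass 70% of its speed; a pose out of reach is approached as far as the arm can. A call with a number of a shift or a turn outside -1 to 1 is refused whole. A call with a gripper value outside its range is refused whole. The fingers move at their own pace and stop on an object; the grip force is fixed at half the most. Time passes only in rows, so rows that repeat a pose let the fingers close. It gives the time, the measured TCP pose, the force and the opening at its end, in the units of the state.
- manip.get_obs(): the state, without advancing time (a new reading comes with each control period).
- optics.read_camera(name): name is "scene" or "top" or "wrist"; returns the picture (420x560x3 uint8, red, green, blue); there is no depth.
- optics.camera_params(name): a dict with "camera_matrix" (3x3 intrinsics, pixels), "distortion" ([k1, k2, p1, p2, k3] as OpenCV has them; the pictures are not rectified), "extrinsics" (4x4, takes a point from world to camera coordinates); the wrist camera has in their place "hand_eye" (4x4, takes a point from camera to tool coordinates, whose origin is the TCP and whose axes are the tool frame's). Camera axes: x right, y up, looking along -z (the intrinsics and any distortion apply to the point x, -y, -z); pixel columns grow to the right and rows downward; lengths in m; the calibration is good to about 2 mm. A picture is of the moment at which its call begins: read the wrist's pose just before it. camera_params takes no time and is no camera call.
- manip.finish_job(): hands the job in, once; it reports no verdict.
Trained networks look in the newest picture that a camera, given by its name, has taken for a name from the list of things; names that differ only in an ending like _2 or _b are one class to them, and where a whole thing is asked for, a point or a joint stands for the part that bears it (a point fixed in the world has none). Each returns a list of dicts, best first, with "score" (0 to 1); they miss things now and then, are a little off and sometimes report something else, mostly with a low value. They report only what shows in the picture. A call takes as long as a camera call. They do not tell look-alikes from the thing itself.
- nets.trace(label, camera): "mask" (420x560 bool, what is visible of it) and "xy" ([column, row] in pixels, amid what is visible of it).
The state is a dict: "clock": time; "qpos": joint angles; "joint_velocities": joint speeds; "joint_torque": joint torques, N m; "position": TCP position; "tool_rot": TCP orientation; "contact_force": force on the tool from outside, world axes, zero at the start; "wrist_torque": the same for the moment, N m; "opening": opening from 0.0 (shut) to 1.0 (fully open).
Only numpy, scipy, OpenCV 4.12 (cv2) and the standard library are available. Lean on these libraries where they do the work, as an engineer would, in place of code of your own. Each camera call takes 0.05 s, during which the arm holds its last target.

## Working session

There is one attempt and no reset: what is moved stays moved. The work goes in short steps, Python scripts to look and compute and a shell command to move; the robot and the scene stay as the last step left them, time stands still between calls to the robot, and variables do not carry over. Pictures are saved under pics/ and viewed, and the job is handed in when it is done.

```bash
mkdir -p pics; cat > h.py <<'E'
import numpy as np, cv2, json
from cell import manip, optics, nets
from scipy.spatial.transform import Rotation as R
def snap(c,n):
    o=manip.get_obs(); im=optics.read_camera(c); cv2.imwrite(f'pics/{n}.png',im[:,:,::-1]); return o,im
def T_wc(c,o=None):
    p=optics.camera_params(c)
    if c=='wrist':
        T=np.eye(4);T[:3,:3]=R.from_quat(o['tool_rot']).as_matrix();T[:3,3]=o['position']
        return p,T@np.array(p['hand_eye'])
    return p,np.linalg.inv(np.array(p['extrinsics']))
def pix2w(c,uv,z,o=None):
    p,T=T_wc(c,o)
    uv=np.array(uv,float).reshape(-1,1,2)
    n=cv2.undistortPoints(uv,np.array(p['camera_matrix']),np.array(p['distortion']))[:,0]
    d=np.c_[n[:,0],-n[:,1],-np.ones(len(n))]@T[:3,:3].T
    s=(z-T[2,3])/d[:,2]
    return T[:3,3]+d*s[:,None]
def w2pix(c,P,o=None):
    p,T=T_wc(c,o); P=np.array(P,float).reshape(-1,3)
    q=(P-T[:3,3])@T[:3,:3]; q=q*[1,-1,-1]
    return cv2.projectPoints(q,np.zeros(3),np.zeros(3),np.array(p['camera_matrix']),np.array(p['distortion']))[0][:,0]
E
python3 - <<'E'
from h import *
for c in ['scene','top','wrist']:
    o,im=snap(c,c+'0')
print(o)
for c in ['top','scene']:
    for l in ['forceps','stand','gauge']:
        optics
        for d in nets.trace(l,c)[:4]: print(c,l,round(d['score'],2),np.round(d['xy'],1), d['mask'].sum())
E
```

```text
{'clock': 0.1, 'qpos': array([ 1.01191165e+00,  2.21137583e-01,  1.52751138e+00, -1.08989241e-05,
        1.39471248e+00, -1.26100957e-01]), 'joint_velocities': array([ 0.00086788, -0.00358991, -0.00230424, -0.00208028,  0.00158334,
       -0.00064395]), 'joint_torque': array([ 1.07941069e-04, -4.95941448e+01, -3.88520980e+01,  7.01247971e-02,
        5.15692891e-02, -4.75595414e-05]), 'position': array([0.26182759, 0.56688585, 0.22154489]), 'tool_rot': array([ 8.42435942e-01,  5.38795788e-01, -7.96761070e-04,  3.83868634e-04]), 'contact_force': array([-0.71453075,  0.36622488, -0.57038219]), 'wrist_torque': array([-0.04766128,  0.01800182,  0.01164665]), 'opening': 1.0008538568760688}
top forceps 0.6 [212.3 200.4] 122
top forceps 0.6 [145.9 304. ] 66
top forceps 0.59 [226.2 262.3] 130
top stand 0.78 [207.2 182.9] 1039
top gauge 0.96 [345.5 166.5] 617
top gauge 0.36 [208.7 179.3] 1028
scene forceps 0.79 [284.5 188.1] 333
scene forceps 0.74 [403.6 184.4] 67
scene forceps 0.72 [346.9 207.2] 366
scene forceps 0.53 [294.8 152. ] 213
scene stand 0.83 [347.2 219.1] 702
scene gauge 0.77 [245.9 291.5] 916
```

```bash
python3 - <<'E'
import cv2
a=cv2.imread('pics/top0.png')
cv2.imwrite('pics/top0c.png',cv2.resize(a[120:340,100:400],None,fx=2.66,fy=2.66,interpolation=cv2.INTER_CUBIC))
E
```

```text
(no output)
```

View pics/top0.png

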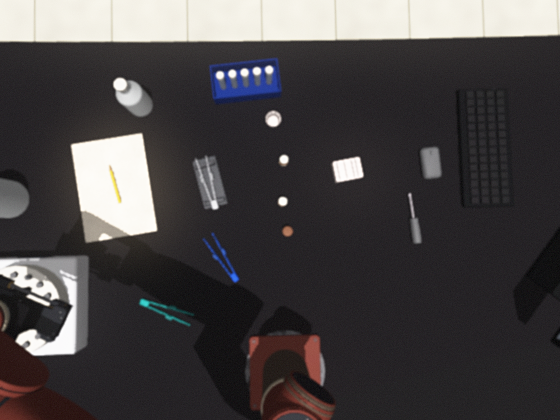

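View pics/scene0.png

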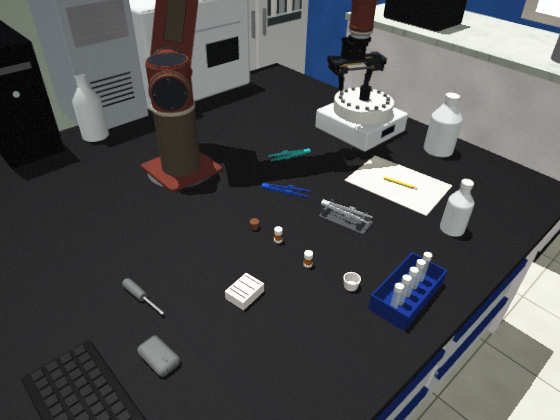

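View pics/wrist0.png

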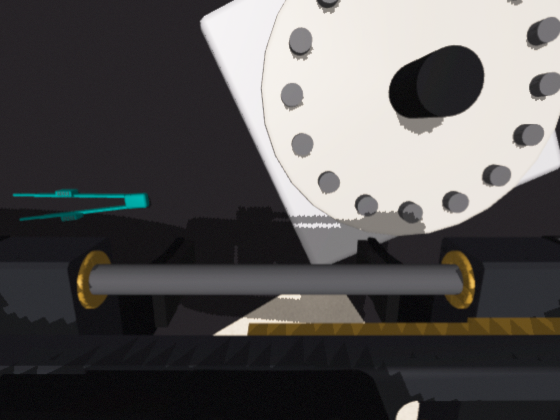

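View pics/top0c.png

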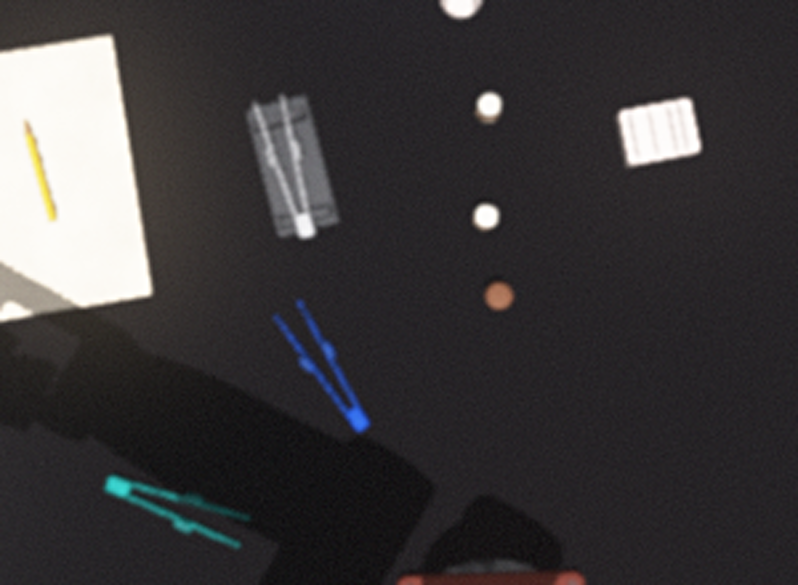

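The picture has three forceps-like things (top picture): silver on the dark grey stand at (208,182), blue at (225,258) and turquoise at (167,311). The silver one fits, since it is steel and lies on the stand. The gauge is at (346,168).

```bash
python3 - <<'E'
from h import *
def p(c,uv,z): print(c,uv,np.round(pix2w(c,uv,z)[0],4))
p('top',(214.7,205.7),.036);p('top',(195.9,158.7),.031);p('top',(206.8,156.1),.031)
p('top',(345.5,166.5),.03)
p('scene',(245,290),.03)
nm={'stand':0.01,'vial_a':.046,'sample_cup':.03,'stopper':.026,'gauge':.03,'forceps':.03}
optics.read_camera('top')
for l,z in nm.items():
    for d in nets.trace(l,'top')[:3]: print(l,round(d['score'],2),np.round(d['xy'],1),np.round(pix2w('top',d['xy'],z)[0],3))
T=T_wc('top')[1];print(T[:3,3])
a=cv2.imread('pics/top0.png')
cv2.imwrite('pics/top0d.png',cv2.resize(a[150:215,185:235],None,fx=9,fy=9,interpolation=cv2.INTER_CUBIC))
E
```

```text
top (214.7, 205.7) [0.4856 0.1969 0.036 ]
top (195.9, 158.7) [0.626  0.2512 0.031 ]
top (206.8, 156.1) [0.6332 0.2191 0.031 ]
top (345.5, 166.5) [ 0.5952 -0.1915  0.03  ]
scene (245, 290) [ 0.5997 -0.2064  0.03  ]
stand 0.55 [208.2 179.5] [0.566 0.219 0.01 ]
stand 0.34 [413.2 225.9] [ 0.415 -0.393  0.01 ]
sample_cup 0.56 [270.5 116.8] [0.749 0.028 0.03 ]
stopper 0.48 [286.  233.5] [ 0.4   -0.01   0.026]
gauge 0.95 [346.4 169.1] [ 0.587 -0.194  0.03 ]
forceps 0.77 [165.3 304.3] [0.205 0.342 0.03 ]
forceps 0.67 [233.6 276.2] [0.28  0.145 0.03 ]
forceps 0.62 [212.3 179.1] [0.565 0.204 0.03 ]
[0.41336788 0.04868494 1.16991466]
```

View pics/top0d.png

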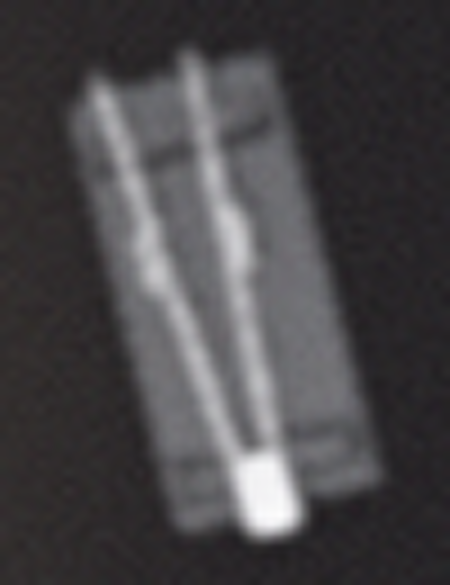

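The crop confirms it: silver forceps on the stand, with the heel at about (215,205) and the tips at about (196,159) and (207,156). Now I'll move over it.

```bash
python3 -m crank '[{"delta_pos":[0.45,-0.45,0],"dr":[0,0,0.04],"jaw":87},{"delta_pos":[0.9,-0.95,0],"dr":[0,0,0.08],"jaw":87},{"delta_pos":[1,-1,0],"dr":[0,0,0.1],"jaw":87}]'
python3 -m crank '[{"delta_pos":[0.4,-0.45,0],"dr":[0,0,0.04],"jaw":87},{"delta_pos":[0.8,-0.95,0],"dr":[0,0,0.08],"jaw":87},{"delta_pos":[0.9,-1,0],"dr":[0,0,0.1],"jaw":87}]'
python3 -c "
from h import *
print(manip.get_obs())"
```

```text
clock: 1.1
position: [0.363, 0.4658, 0.2226]
tool_rot: [0.746, 0.666, 0.0, 0.0]
contact_force: [-0.1, 0.5, -0.4]
opening: 1.004
clock: 1.4
position: [0.4544, 0.3633, 0.2228]
tool_rot: [0.632, 0.775, 0.0, 0.001]
contact_force: [-0.4, 0.5, 0.1]
opening: 0.997
{'clock': 1.4, 'qpos': array([ 5.39564069e-01,  1.17599000e-01,  1.64221652e+00, -1.04945495e-03,
        1.38131494e+00, -1.23478897e+00]), 'joint_velocities': array([-5.97963196e-01,  9.88331197e-02, -1.09078633e-01,  1.79075872e-02,
        3.98780420e-04, -1.16552869e+00]), 'joint_torque': array([  2.3019737 , -45.39280772, -37.64618397,  -0.23669207,
         0.23301118,   0.84819853]), 'position': array([0.45444074, 0.36333994, 0.22281823]), 'tool_rot': array([6.31526925e-01, 7.75353741e-01, 4.17140029e-05, 5.63257953e-04]), 'contact_force': array([-0.37063081,  0.47240301,  0.09810712]), 'wrist_torque': array([ 0.02614631, -0.03851548,  0.06449365]), 'opening': 0.9972035034345251}
```

```bash
python3 -m crank '[{"delta_pos":[0.4,-0.45,0],"dr":[0,0,0.01],"jaw":87},{"delta_pos":[0.7,-0.85,0],"dr":[0,0,0.018],"jaw":87},{"delta_pos":[0.9,-1,0],"dr":[0,0,0.018],"jaw":87},{"delta_pos":[0.9,-1,0],"dr":[0,0,0.018],"jaw":87},{"delta_pos":[0.9,-1,0],"dr":[0,0,0.018],"jaw":87}]'
python3 - <<'E'
from h import *
o,im=snap('wrist','w1');print(o['position'],o['tool_rot'])
np.save('o1.npy',np.r_[o['position'],o['tool_rot']])
print(optics.camera_params('wrist')['hand_eye'])
for l in ['forceps','stand','limb_l']:
    for d in nets.trace(l,'wrist')[:3]:
        m=d['mask'];print(l,d['score'],d['xy'],m.sum())
E
```

```text
clock: 1.9
position: [0.5448, 0.2626, 0.2227]
tool_rot: [0.61, 0.792, 0.0, 0.0]
contact_force: [-0.3, 0.4, 0.0]
opening: 1.0
[0.54481636 0.26263283 0.22265854] [6.10226123e-01 7.92227245e-01 4.54696346e-06 2.64616023e-04]
[[ 9.99999803e-01  3.72918596e-04 -5.04109378e-04 -1.31905063e-04]
 [ 2.34357804e-04 -9.67947703e-01 -2.51151727e-01 -6.88819622e-02]
 [-5.81610664e-04  2.51151559e-01 -9.67947600e-01 -1.60923550e-01]
 [ 0.00000000e+00  0.00000000e+00  0.00000000e+00  1.00000000e+00]]
forceps 0.85 [224.1, 163.0] 1047
forceps 0.51 [279.1, 23.1] 185
stand 0.67 [234.8, 181.2] 6065
limb_l 0.7 [219.3, 192.1] 548
limb_l 0.65 [244.0, 193.7] 377
limb_l 0.45 [253.7, 20.0] 114
```

View pics/w1.png

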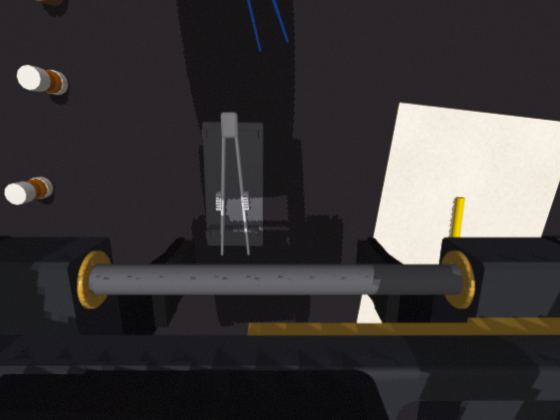

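The wrist picture shows the silver forceps whole: heel at (229,113), pads at about (220,203) and (246,203), tips at about (222,254) and (249,254).

```bash
python3 - <<'E'
import cv2
a=cv2.imread('pics/w1.png')
a=cv2.convertScaleAbs(a,alpha=1.8,beta=10)
cv2.imwrite('pics/w1c.png',cv2.resize(a[100:265,190:290],None,fx=3.6*1.0,fy=3.6,interpolation=cv2.INTER_CUBIC))
E
```

```text
(no output)
```

View pics/w1c.png

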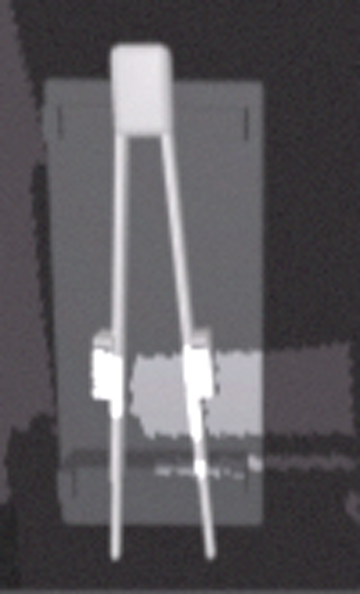

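```bash
python3 - <<'E'
from h import *
v=np.load('o1.npy');o={'position':v[:3],'tool_rot':v[3:]}
f=lambda x,y:(190+x/3.6-.36,100+y/3.6-.36)
g=lambda x,y,z: pix2w('wrist',f(x,y),z,o)[0]
h=g(141,45,.038);hf=g(143,133,.038);t1=g(115,558,.036);t2=g(210,556,.036);tm=(t1+t2)/2
p1=g(95,370,.04);p2=g(211,370,.04);b=g(98,400,.04);bb=g(98,345,.04)
for n in ['h','hf','t1','t2','tm','p1','p2','b','bb']: print(n,np.round(locals()[n],4))
print('len',np.linalg.norm((tm-h)[:2]),'gap',np.linalg.norm(t1-t2),'pw',np.linalg.norm(p1-p2),'pl',np.linalg.norm(b-bb))
d=(tm-h)[:2];yaw=np.arctan2(d[1],d[0]);print('yaw',yaw, 'toolx yaw',2*np.arctan2(v[4],v[3])-np.pi/2)
u=d/np.linalg.norm(d)
print('grip from tip',tm[:2]-.065*u,'from heel',h[:2]+.095*u,'padmid',(p1+p2)[:2]/2)
print('grip proj',np.round(w2pix('wrist',[[*(tm[:2]-.065*u),.033]],o),1))
T=T_wc('wrist',o)[1];print(T[:3,3])
E
```

```text
h [0.4777 0.1953 0.038 ]
hf [0.5015 0.2013 0.038 ]
t1 [0.6339 0.2217 0.036 ]
t2 [0.6255 0.251  0.036 ]
tm [0.6297 0.2364 0.036 ]
p1 [0.5738 0.2029 0.04  ]
p2 [0.5648 0.237  0.04  ]
b [0.5828 0.2058 0.04  ]
bb [0.5659 0.2022 0.04  ]
len 0.1574078447847673 gap 0.030517029586531248 pw 0.035264535199628286 pl 0.017218749529350524
yaw 0.26361447270938515 toolx yaw 0.2581042990696525
grip from tip [0.56694051 0.21941364] from heel [0.56944312 0.22008908] padmid [0.56925532 0.21999084]
grip proj [[232.9 198.9]]
[0.47818037 0.24497476 0.38355945]
```

```bash
python3 -m crank '[{"delta_pos":[0.24,-0.43,0],"dr":[0,0,0.002],"jaw":87},{"delta_pos":[0.24,-0.43,-0.3],"dr":[0,0,0.002],"jaw":87},{"delta_pos":[0.24,-0.43,-0.7],"dr":[0,0,0.002],"jaw":87},{"delta_pos":[0.24,-0.43,-1],"dr":[0,0,0.002],"jaw":87},{"delta_pos":[0.24,-0.43,-1],"dr":[0,0,0.002],"jaw":87},{"delta_pos":[0.24,-0.43,-1],"dr":[0,0,0.002],"jaw":87}]'
python3 - <<'E'
from h import *
o,im=snap('wrist','w2');print(o['position'],2*np.arctan2(o['tool_rot'][1],o['tool_rot'][0])-np.pi/2)
E
```

```text
clock: 2.7
position: [0.567, 0.2223, 0.1231]
tool_rot: [0.606, 0.796, -0.0, 0.0]
contact_force: [-0.3, 1.2, 0.1]
opening: 0.999
[0.56703067 0.22230307 0.12314293] 0.26976355681285846
```

View pics/w2.png

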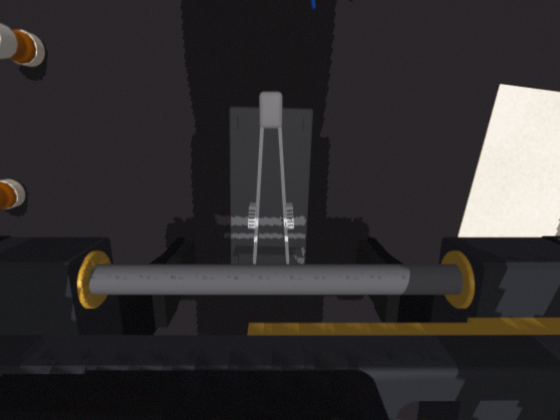

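```bash
python3 - <<'E'
from h import *
o=manip.get_obs();v=np.array(o['position'])
im=cv2.imread('pics/w2.png');a=cv2.convertScaleAbs(im,alpha=1.8,beta=10)
cv2.imwrite('pics/w2c.png',cv2.resize(a[85:265,220:325],None,fx=3.3,fy=3.3,interpolation=cv2.INTER_CUBIC))
print(v,np.round(w2pix('wrist',[[.5685,.2198,.04],[.4777,.1953,.038],[v[0],v[1],.04]],o),1))
print(np.round(pix2w('wrist',(271,92.5),.038,o),4),np.round(pix2w('wrist',(270.5,218),.04,o),4))
E
```

```text
[0.56828333 0.22248066 0.12469087] [[272.2 214.5]
 [272.7  88.4]
 [275.6 215.1]]
[[0.4807 0.1949 0.038 ]] [[0.5716 0.2192 0.04  ]]
```

View pics/w2c.png

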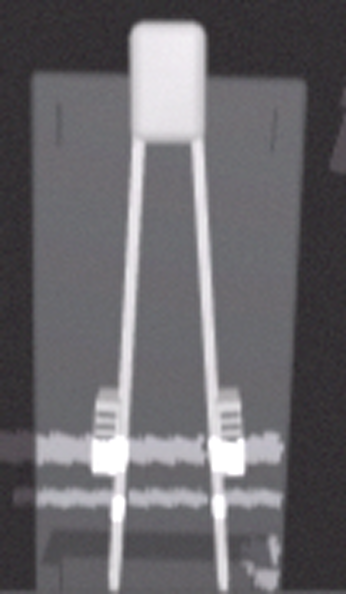

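```bash
python3 -m crank '[{"delta_pos":[0.02,-0.03,-0.35],"dr":[0,0,-0.002],"jaw":87},{"delta_pos":[0.02,-0.03,-0.7],"dr":[0,0,-0.002],"jaw":87},{"delta_pos":[0.02,-0.03,-0.9],"dr":[0,0,-0.002],"jaw":87},{"delta_pos":[0.02,-0.03,-0.9],"dr":[0,0,-0.002],"jaw":87},{"delta_pos":[0.02,-0.03,-0.9],"dr":[0,0,-0.002],"jaw":87}]'
python3 - <<'E'
from h import *
o,im=snap('wrist','w3');print(o['position'],2*np.arctan2(o['tool_rot'][1],o['tool_rot'][0])-np.pi/2)
E
```

```text
clock: 3.25
position: [0.5718, 0.2201, 0.037]
tool_rot: [0.608, 0.794, 0.002, 0.002]
contact_force: [-0.4, -0.7, 0.4]
opening: 0.997
[0.57184037 0.22014228 0.03704532] 0.26373318087338693
```

View pics/w3.png

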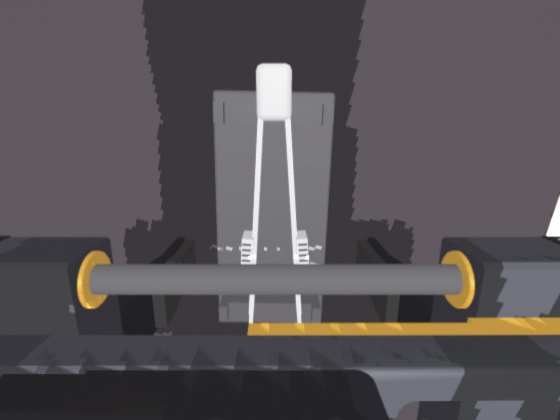

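```bash
python3 -m crank '[{"delta_pos":[-0.01,0,-0.22],"dr":[0,0,0],"jaw":87},{"delta_pos":[-0.01,0,-0.22],"dr":[0,0,0],"jaw":87},{"delta_pos":[-0.01,0,-0.22],"dr":[0,0,0],"jaw":60}]'
python3 -m crank '[{"delta_pos":[0,0,0],"dr":[0,0,0],"jaw":40},{"delta_pos":[0,0,0],"dr":[0,0,0],"jaw":38},{"delta_pos":[0,0,0],"dr":[0,0,0],"jaw":30},{"delta_pos":[0,0,0],"dr":[0,0,0],"jaw":25},{"delta_pos":[0,0,0],"dr":[0,0,0],"jaw":25},{"delta_pos":[0,0,0],"dr":[0,0,0],"jaw":25},{"delta_pos":[0,0,0],"dr":[0,0,0],"jaw":25},{"delta_pos":[0,0,0],"dr":[0,0,0],"jaw":25}]'
python3 - <<'E'
from h import *
o,im=snap('wrist','w4');print(o)
E
```

```text
clock: 3.6
position: [0.5723, 0.2205, 0.0174]
tool_rot: [0.608, 0.794, 0.003, 0.003]
contact_force: [-0.5, 0.2, 0.0]
opening: 0.964
clock: 4.4
position: [0.5722, 0.2205, 0.0173]
tool_rot: [0.608, 0.794, 0.003, 0.003]
contact_force: [0.6, 0.3, 0.1]
opening: 0.315
{'clock': 4.4, 'qpos': array([ 2.39598698e-01,  4.09680886e-01,  1.70606237e+00, -6.16784934e-04,
        1.01692278e+00, -1.59463327e+00]), 'joint_velocities': array([-8.95696164e-04,  4.21204601e-04, -7.78534218e-04,  2.49719581e-03,
        1.09678484e-03, -3.36957981e-05]), 'joint_torque': array([ 1.05242198e-02, -5.17762828e+01, -3.22396803e+01, -2.90355360e-02,
        6.91276719e-02,  2.19400266e-03]), 'position': array([0.57222675, 0.22051642, 0.01726812]), 'tool_rot': array([0.60797824, 0.7939411 , 0.00331262, 0.00300278]), 'contact_force': array([0.58278109, 0.32815425, 0.14197872]), 'wrist_torque': array([0.05518465, 0.05686606, 0.03617836]), 'opening': 0.3153199276779269}
```

View pics/w4.png

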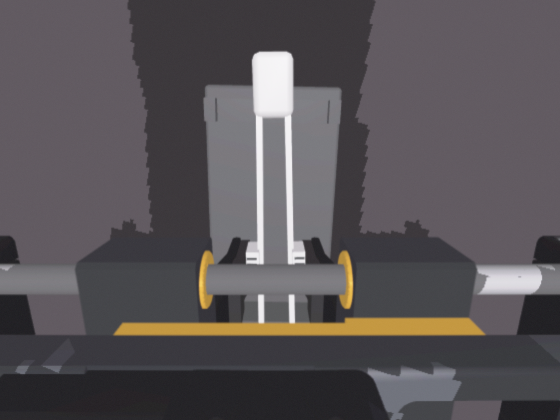

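The fingers have closed on the pads and the limbs are nearly parallel. I'll lift a little and recheck the opening.

```bash
python3 -m crank '[{"delta_pos":[0,0,0],"dr":[0,0,0],"jaw":25},{"delta_pos":[0,0,0.05],"dr":[0,0,0],"jaw":25},{"delta_pos":[0,0,0.15],"dr":[0,0,0],"jaw":25},{"delta_pos":[0,0,0.3],"dr":[0,0,0],"jaw":25},{"delta_pos":[0,0,0.5],"dr":[0,0,0],"jaw":25},{"delta_pos":[0,0,0.7],"dr":[0,0,0],"jaw":25},{"delta_pos":[0,0,0.9],"dr":[0,0,0],"jaw":25},{"delta_pos":[0,0,1],"dr":[0,0,0],"jaw":25},{"delta_pos":[0,0,1],"dr":[0,0,0],"jaw":25},{"delta_pos":[0,0,1],"dr":[0,0,0],"jaw":25}]'
python3 - <<'E'
from h import *
o,im=snap('wrist','w5');print(o['position'],o['contact_force'],o['opening']*87)
o,im=snap('scene','s5')
cv2.imwrite('pics/s5c.png',cv2.resize(im[130:330,200:420,::-1],None,fx=3,fy=3,interpolation=cv2.INTER_CUBIC))
E
```

```text
clock: 5.45
position: [0.5721, 0.2205, 0.1173]
tool_rot: [0.608, 0.794, 0.003, 0.003]
contact_force: [-0.0, 0.7, -0.5]
opening: 0.292
[0.57210447 0.2204671  0.11726231] [-0.01023236  0.73672001 -0.47898213] 25.434751083053538
```

View pics/w5.png

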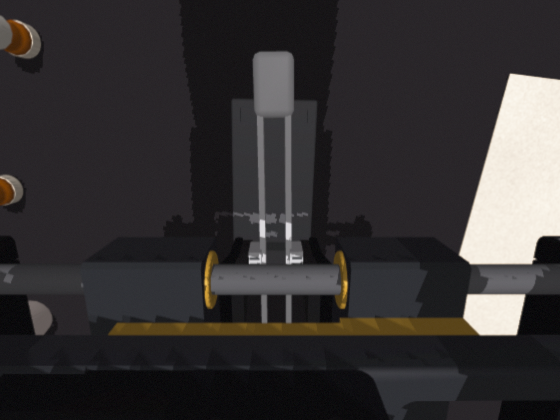

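View pics/s5c.png

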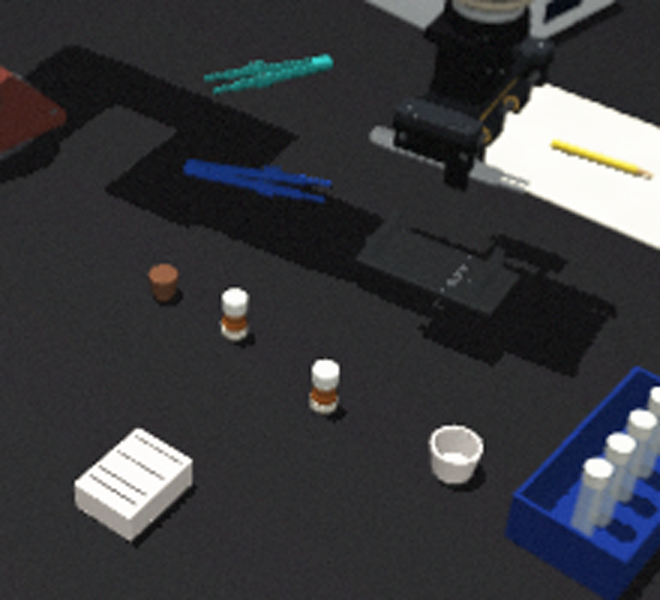

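Held clear of the stand with parallel limbs. Now the gauge's yaw from the pictures, then a fly-over to look at it.

```bash
python3 - <<'E'
from h import *
im=cv2.imread('pics/top0.png')
cv2.imwrite('pics/g0.png',cv2.resize(im[150:190,325:370],None,fx=12,fy=12,interpolation=cv2.INTER_CUBIC))
im=cv2.imread('pics/s5.png')
cv2.imwrite('pics/g1.png',cv2.resize(im[265:315,218:270],None,fx=11,fy=11,interpolation=cv2.INTER_CUBIC))
E
```

```text
(no output)
```

View pics/g0.png

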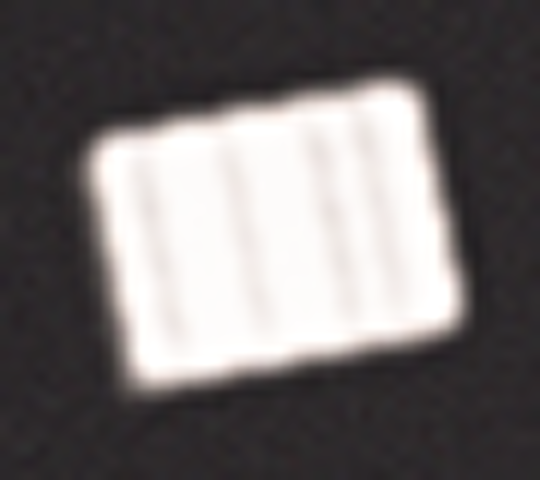

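View pics/g1.png

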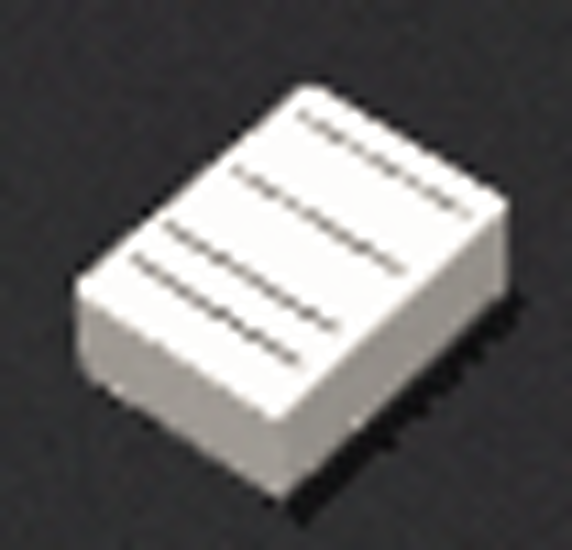

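```bash
python3 - <<'E'
from h import *
t=lambda x,y:(325+x/12-.46,150+y/12-.46); s=lambda x,y:(218+x/11-.45,265+y/11-.45)
def L(c,pts,f):
    P=pix2w(c,[f(*p) for p in pts],.03); m=P.mean(0)
    far=(P[0]+P[2])/2; near=(P[1]+P[3])/2
    if c=='scene': far,near=near,far
    d=far-near; print(c,np.round(P[:,:2],4).tolist(),'mid',np.round(m,4),'yaw',np.arctan2(d[1],d[0]),np.linalg.norm(d))
L('top',[(315,130),(350,315),(363,120),(402,305)],t)
L('scene',[(162,225),(338,328),(132,258),(300,362)],s)
L('top',[(92,140),(135,385),(418,82),(462,322)],t)
E
```

```text
top [[0.6133, -0.2078], [0.567, -0.215], [0.6156, -0.2198], [0.5692, -0.228]] mid [ 0.5913 -0.2177  0.03  ] yaw 0.16447725918208442 0.046956058715659436
scene [[0.5667, -0.2194], [0.6156, -0.2093], [0.57, -0.2303], [0.6176, -0.2215]] mid [ 0.5925 -0.2201  0.03  ] yaw 0.1932595400561498 0.049158864818386605
top [[0.6118, -0.1524], [0.5506, -0.1612], [0.6248, -0.2338], [0.5647, -0.2427]] mid [ 0.588  -0.1975  0.03  ] yaw 0.14558325118901638 0.06131468444949282
```

The narrow pair is the −y pair (right in the top view, lower left in the scene view), with its middle near (0.592, −0.219) and yaw about 0.17.

```bash
python3 -m crank '[{"delta_pos":[0.0,0,0.3],"dr":[0,0,0],"jaw":25},{"delta_pos":[0.05,-0.2,0.6],"dr":[0,0,-0.01],"jaw":25},{"delta_pos":[0.1,-0.5,0.9],"dr":[0,0,-0.02],"jaw":25},{"delta_pos":[0.1,-0.8,1],"dr":[0,0,-0.03],"jaw":25},{"delta_pos":[0.1,-1,1],"dr":[0,0,-0.03],"jaw":25}]'
python3 -m crank '[{"delta_pos":[0.05,-0.3,0],"dr":[0,0,0],"jaw":25},{"delta_pos":[0.1,-0.6,0],"dr":[0,0,0],"jaw":25},{"delta_pos":[0.1,-0.9,0],"dr":[0,0,0],"jaw":25},{"delta_pos":[0.1,-1,0],"dr":[0,0,0],"jaw":25}]'
python3 -m crank '[{"delta_pos":[0.05,-0.3,0],"dr":[0,0,0],"jaw":25},{"delta_pos":[0.1,-0.6,0],"dr":[0,0,0],"jaw":25},{"delta_pos":[0.1,-0.9,0],"dr":[0,0,0],"jaw":25},{"delta_pos":[0.1,-1,0],"dr":[0,0,0],"jaw":25},{"delta_pos":[0.1,-1,0],"dr":[0,0,0],"jaw":25},{"delta_pos":[0.1,-1,0],"dr":[0,0,0],"jaw":25}]'
python3 - <<'E'
from h import *
o,im=snap('wrist','w6');print(o['position'],o['opening']*87,2*np.arctan2(o['tool_rot'][1],o['tool_rot'][0])-np.pi/2)
np.save('o6.npy',np.r_[o['position'],o['tool_rot']])
E
```

```text
clock: 6.05
position: [0.5824, 0.1187, 0.2176]
tool_rot: [0.645, 0.764, 0.003, 0.004]
contact_force: [-0.0, 0.5, -0.0]
opening: 0.288
clock: 6.45
position: [0.5918, 0.016, 0.2162]
tool_rot: [0.646, 0.763, 0.002, 0.003]
contact_force: [-0.1, -0.4, -0.7]
opening: 0.29
clock: 7.05
position: [0.6015, -0.0828, 0.2156]
tool_rot: [0.646, 0.763, 0.002, 0.002]
contact_force: [-0.3, 0.7, -0.2]
opening: 0.29
[ 0.60154089 -0.08284381  0.2155858 ] 25.20377883179567 0.1656849210979121
```

View pics/w6.png

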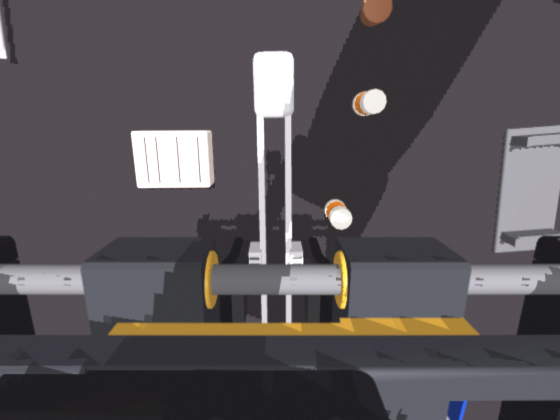

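```bash
python3 - <<'E'
from h import *
im=cv2.imread('pics/w6.png')
cv2.imwrite('pics/w6c.png',cv2.resize(im[120:200,125:225],None,fx=7,fy=7,interpolation=cv2.INTER_CUBIC))
cv2.imwrite('pics/w6d.png',cv2.resize(im[40:340,200:350],None,fx=2,fy=2,interpolation=cv2.INTER_CUBIC))
E
```

```text
(no output)
```

View pics/w6c.png

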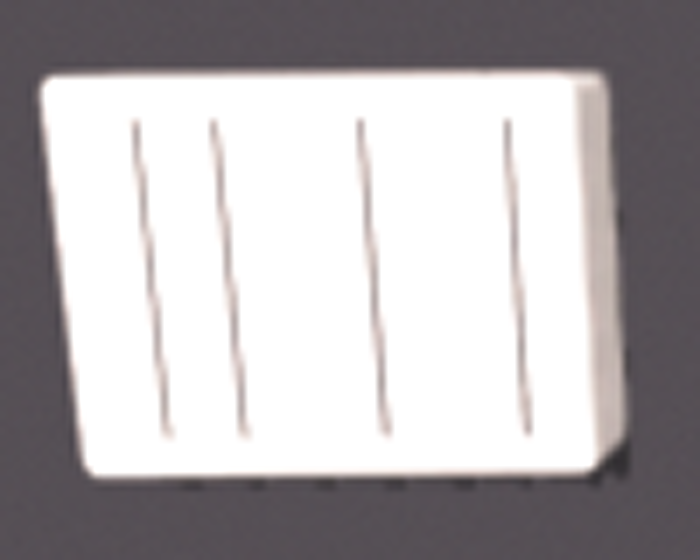

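View pics/w6d.png

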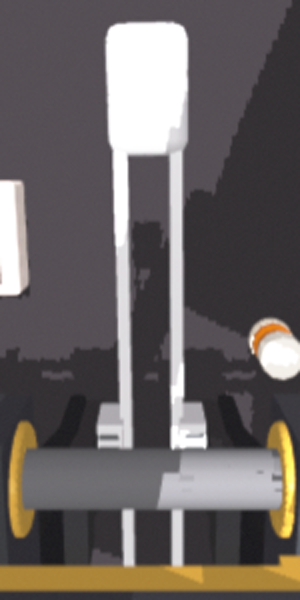

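```bash
python3 - <<'E'
from h import *
v=np.load('o6.npy');o={'position':v[:3],'tool_rot':v[3:]}
f=lambda p:(125+p[0]/7-.43,120+p[1]/7-.43)
P=pix2w('wrist',[f(p) for p in [(136,122),(168,436),(213,122),(245,436)]],.03)
near=(P[0]+P[2])/2;far=(P[1]+P[3])/2;d=far-near;m=(near+far)/2
print(np.round(P,4).tolist());print('mid',m,'yaw',np.arctan2(d[1],d[0]),np.linalg.norm(d),'sp',np.linalg.norm(((P[2]+P[3])-(P[0]+P[1]))/2))
Q=pix2w('wrist',[f(p) for p in [(42,75),(88,477),(575,75),(590,472)]],.03)
print('corners',np.round(Q[:,:2],4).tolist(),Q.mean(0))
z=v[2]
g=lambda p:(200+p[0]/2-.25,40+p[1]/2-.25)
F=[pix2w('wrist',g(p),z+h,o)[0] for p,h in [((147.5,24),.0207),((147,152),.0207),((129,560),.0187),((178,560),.0187),((98,425),.0227),((206,425),.0227)]] if 0 else None
E
sed -i 's/pix2w(.wrist.,\[f/pix2w("wrist",[f/' h.py
python3 - <<'E'
from h import *
v=np.load('o6.npy');o={'position':v[:3],'tool_rot':v[3:]}
f=lambda p:(125+p[0]/7-.43,120+p[1]/7-.43)
P=pix2w('wrist',[f(p) for p in [(136,122),(168,436),(213,122),(245,436)]],.03,o)
near=(P[0]+P[2])/2;far=(P[1]+P[3])/2;d=far-near;m=(near+far)/2
print('mid',m,'yaw',np.arctan2(d[1],d[0]),np.linalg.norm(d),'sp',np.linalg.norm(((P[2]+P[3])-(P[0]+P[1]))/2))
z=v[2]
g=lambda p:(200+p[0]/2-.25,40+p[1]/2-.25)
T=np.eye(4);T[:3,:3]=R.from_quat(v[3:]).as_matrix();T[:3,3]=v[:3]
for n,p,h in [('heel r',(147.5,24),.0207),('heel f',(147,152),.0207),('ll',(129,560),.0187),('lr',(178,560),.0187),('ll2',(121,180),.0187),('lr2',(175.5,180),.0187),('pl',(98,425),.0227),('pr',(206,425),.0227)]:
    w=pix2w('wrist',g(p),z+h,o)[0]; print(n,np.round(w,4),'tool',np.round(T[:3,:3].T@(w-v[:3]),4))
print(T[:3,2], 'ytool',T[:3,1])
E
```

```text
mid [ 0.59148525 -0.21844043  0.03      ] yaw 0.17005401018331584 0.047608231489205996 sp 0.011757767145504555
heel r [ 0.5057 -0.0998  0.2363] tool [-0.0009 -0.0972 -0.0213]
heel f [ 0.5298 -0.0959  0.2363] tool [-0.001  -0.0728 -0.0211]
ll [ 0.6273 -0.0843  0.2343] tool [-0.0057  0.0253 -0.0185]
lr [ 0.6253 -0.0722  0.2343] tool [ 0.0065  0.0253 -0.0185]
ll2 [ 0.5363 -0.1004  0.2343] tool [-0.0066 -0.0671 -0.0191]
lr2 [ 0.5344 -0.0889  0.2343] tool [ 0.005  -0.0671 -0.0191]
pl [ 0.591  -0.0971  0.2383] tool [-0.0124 -0.0126 -0.0228]
pr [ 0.5869 -0.0727  0.2383] tool [ 0.0124 -0.0126 -0.0228]
[ 6.15010008e-03  5.71086087e-04 -9.99980925e-01] ytool [0.98628668 0.16492615 0.00616007]Traceback (most recent call last):
  File "<stdin>", line 4, in <module>
  File "h.py", line 13, in pix2w
    p,T=T_wc(c,o)
        ~~~~^^^^^
  File "h.py", line 9, in T_wc
    T=np.eye(4);T[:3,:3]=R.from_quat(o['tool_rot']).as_matrix();T[:3,3]=o['position']
                                     ~^^^^^^^^^^^^
TypeError: 'NoneType' object is not subscriptable
```

The gauge measurement agrees across cameras: middle (0.5915, −0.2184), yaw 0.170. The limbs are parallel and the gap is about 12 mm. Now I'll move above the pair.

```bash
python3 -m crank '[{"delta_pos":[-0.2,-0.3,0],"dr":[0,0,0],"jaw":25},{"delta_pos":[-0.4,-0.6,0],"dr":[0,0,0],"jaw":25},{"delta_pos":[-0.6,-0.9,0],"dr":[0,0,0],"jaw":25},{"delta_pos":[-0.72,-1,0],"dr":[0,0,0],"jaw":25},{"delta_pos":[-0.72,-1,0],"dr":[0,0,0],"jaw":25}]'
python3 -m crank '[{"delta_pos":[0,-0.3,-0.2],"dr":[0,0,0],"jaw":25},{"delta_pos":[0,-0.47,-0.5],"dr":[0,0,0],"jaw":25},{"delta_pos":[0,-0.47,-0.8],"dr":[0,0,0],"jaw":25},{"delta_pos":[0,-0.47,-1],"dr":[0,0,0],"jaw":25},{"delta_pos":[0,-0.47,-1],"dr":[0,0,0],"jaw":25},{"delta_pos":[0,-0.47,-1],"dr":[0,0,0],"jaw":25}]'
python3 - <<'E'
from h import *
for i in range(3):
  o=manip.get_obs();print(o['position'],o['opening']*87,2*np.arctan2(o['tool_rot'][1],o['tool_rot'][0])-np.pi/2)
  o,im=snap(['wrist','scene','top'][i],'v7_%d'%i)
  if i==1: cv2.imwrite('pics/v7s.png',cv2.resize(im[210:330,180:320,::-1],None,fx=5,fy=5,interpolation=cv2.INTER_CUBIC))
  if i==2: cv2.imwrite('pics/v7t.png',cv2.resize(im[130:230,300:400,::-1],None,fx=6,fy=6,interpolation=cv2.INTER_CUBIC))
E
```

```text
clock: 7.6
position: [0.5288, -0.1825, 0.2159]
tool_rot: [0.646, 0.763, 0.002, 0.002]
contact_force: [0.4, -0.4, -0.5]
opening: 0.296
clock: 8.2
position: [0.5296, -0.2282, 0.1161]
tool_rot: [0.646, 0.763, 0.003, 0.002]
contact_force: [0.0, -0.8, -0.5]
opening: 0.289
[ 0.52956733 -0.22822311  0.11612898] 25.129948745812168 0.16663411263878647
[ 0.53018369 -0.22886036  0.11719169] 24.884324435652374 0.16654628532933158
[ 0.53039538 -0.22926657  0.11769441] 25.12623128436533 0.16634487546106014
```

View pics/v7s.png

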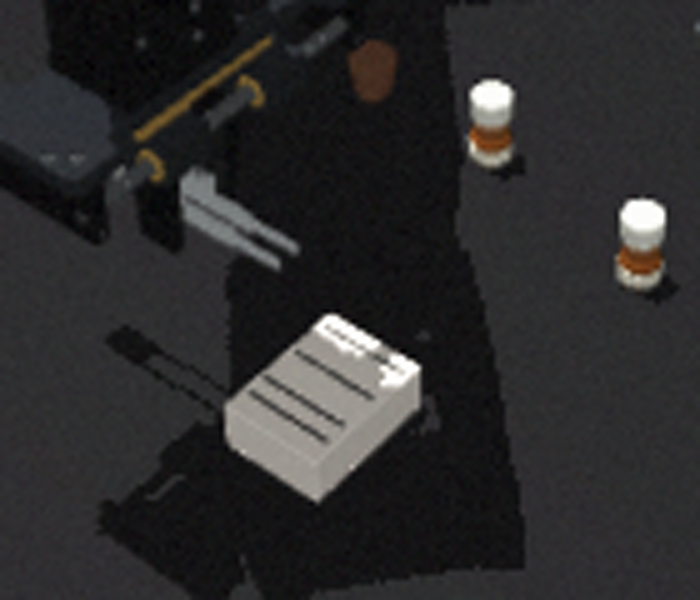

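View pics/v7t.png

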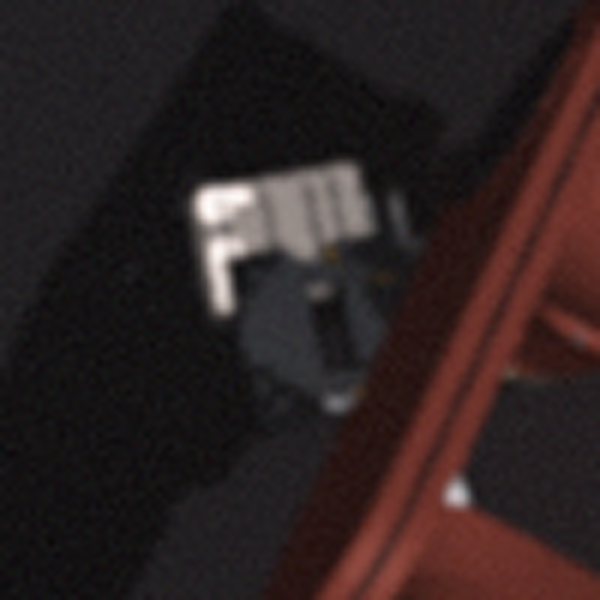

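View pics/v7_0.png

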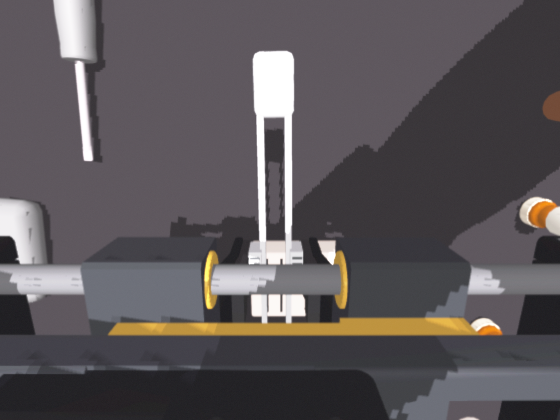

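```bash
python3 - <<'E'
from h import *
tcp=np.array([.5303,-.229,.1176]);f=np.array([np.cos(.18),np.sin(.18),0]);l=np.array([-f[1],f[0],0])
tm=tcp+.0628*np.array([.986,.165,0])+.0008*l
for zt in (.1313,.1263):
  P=np.array([tm+.006*l,tm-.006*l]);P[:,2]=zt
  print(zt,P.round(4).tolist(),((w2pix('scene',P)-[180,210]+.4)*5).round(1))
s=lambda x,y:(180+x/5-.4,210+y/5-.4)
Q=pix2w('scene',[s(298,248),s(281,267)],.1313);print(Q.round(4),Q.mean(0).round(4),np.linalg.norm(Q[0]-Q[1]))
Q=pix2w('scene',[s(298,245),s(345,424),s(326,440),s(266,378),s(249,392)],.03)[1:];print(Q.round(4),'mid',Q.mean(0).round(4))
E
```

```text
0.1313 [[0.591, -0.2119, 0.1313], [0.5932, -0.2238, 0.1313]] [[299.3 247.5]
 [281.8 262.1]]
0.1263 [[0.591, -0.2119, 0.1263], [0.5932, -0.2238, 0.1263]] [[299.7 255.3]
 [282.3 270. ]]
[[ 0.5909 -0.2126  0.1313]
 [ 0.5953 -0.226   0.1313]] [ 0.5931 -0.2193  0.1313] 0.014079544134773154
[[ 0.6162 -0.2088  0.03  ]
 [ 0.6179 -0.2219  0.03  ]
 [ 0.5681 -0.2188  0.03  ]
 [ 0.5698 -0.2306  0.03  ]] mid [ 0.593 -0.22   0.03 ]
```

Scene check: predicted and seen tips agree within 1 to 2 mm, and the tip middle lies on the pair's middle within about 1 mm. Descending.

```bash
python3 -m crank '[{"delta_pos":[0,0,-0.25],"dr":[0,0,0],"jaw":25},{"delta_pos":[0,0,-0.5],"dr":[0,0,0],"jaw":25},{"delta_pos":[0,0,-0.7],"dr":[0,0,0],"jaw":25},{"delta_pos":[0,0,-0.8],"dr":[0,0,0],"jaw":25},{"delta_pos":[0,0,-0.87],"dr":[0,0,0],"jaw":25},{"delta_pos":[0,0,-0.87],"dr":[0,0,0],"jaw":25},{"delta_pos":[0,0,-0.87],"dr":[0,0,0],"jaw":25},{"delta_pos":[0,0,-0.87],"dr":[0,0,0],"jaw":25}]'
python3 - <<'E'
from h import *
o,im=snap('scene','s8');print(o['position'],o['contact_force'],o['opening']*87)
cv2.imwrite('pics/s8c.png',cv2.resize(im[235:315,200:290,::-1],None,fx=7,fy=7,interpolation=cv2.INTER_CUBIC))
o,im=snap('wrist','w8')
tcp=np.array(o['position']);print(tcp,o['opening']*87)
f=np.array([np.cos(.18),np.sin(.18),0]);l=np.array([-f[1],f[0],0])
tm=tcp+.0628*np.array([.986,.165,0])+.0008*l
P=np.array([tm+.006*l,tm-.006*l]);P[:,2]+=.0137
print(P.round(4),((w2pix('scene',P)-[200,235]+.43)*7).round(1))
E
```

```text
clock: 9.15
position: [0.5313, -0.2301, 0.0322]
tool_rot: [0.646, 0.763, 0.003, 0.005]
contact_force: [0.2, 1.1, -0.2]
opening: 0.29
[ 0.531253   -0.23007369  0.03215895] [ 0.15822132  1.12470564 -0.15838597] 25.20646133535799
[ 0.53112539 -0.23002565  0.03201723] 25.593160332201773
[[ 0.5918 -0.213   0.0457]
 [ 0.594  -0.2248  0.0457]] [[287.1 353.7]
 [264.  374.4]]
```

View pics/s8c.png

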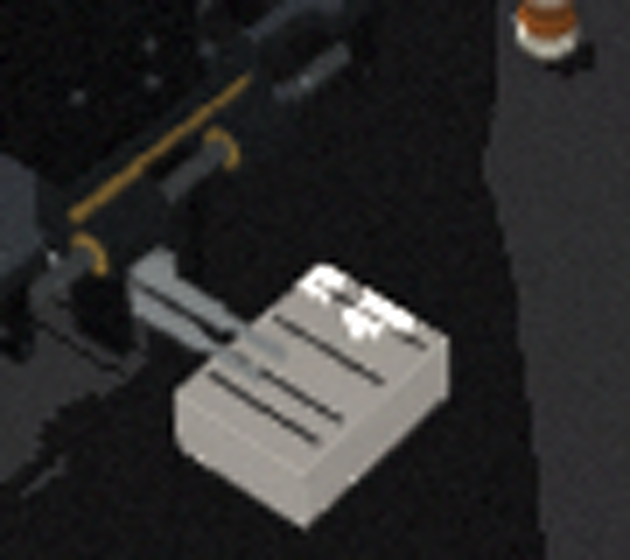

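View pics/w8.png

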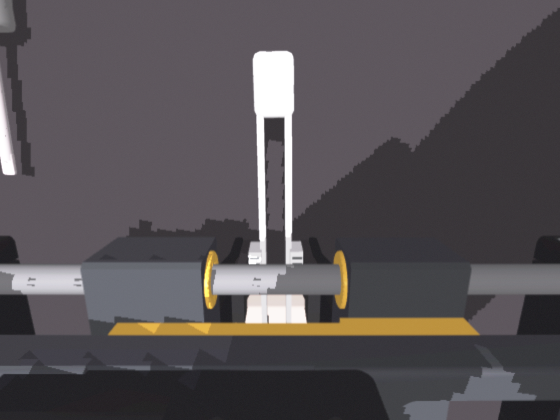

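Tips appear at crop (287,353) and (264,374), as predicted, about 15 mm above the gauge. I'll lower them a little and let everything settle.

```bash
python3 -m crank '[{"delta_pos":[0,0,-0.02],"dr":[0,0,0],"jaw":25},{"delta_pos":[0,0,-0.04],"dr":[0,0,0],"jaw":25},{"delta_pos":[0,0,-0.04],"dr":[0,0,0],"jaw":25},{"delta_pos":[0,0,-0.04],"dr":[0,0,0],"jaw":25},{"delta_pos":[0,0,-0.04],"dr":[0,0,0],"jaw":25},{"delta_pos":[0,0,-0.04],"dr":[0,0,0],"jaw":25},{"delta_pos":[0,0,-0.04],"dr":[0,0,0],"jaw":25},{"delta_pos":[0,0,-0.04],"dr":[0,0,0],"jaw":25},{"delta_pos":[0,0,-0.04],"dr":[0,0,0],"jaw":25},{"delta_pos":[0,0,-0.04],"dr":[0,0,0],"jaw":25}]'
python3 - <<'E'
from h import *
o,im=snap('scene','s9');print(o['position'],o['contact_force'],o['opening']*87,np.abs(o['joint_velocities']).max())
cv2.imwrite('pics/s9c.png',cv2.resize(im[265:315,215:275,::-1],None,fx=11,fy=11,interpolation=cv2.INTER_CUBIC))
o=manip.get_obs();tcp=np.array(o['position']);print(tcp,o['opening']*87)
f=np.array([np.cos(.18),np.sin(.18),0]);l=np.array([-f[1],f[0],0])
tm=tcp+.0628*np.array([.986,.165,0])+.0008*l
P=np.array([tm+.006*l,tm-.006*l]);P[:,2]+=.0137
print(P.round(4),((w2pix('scene',P)-[215,265]+.45)*11).round(1))
s=lambda x,y:(215+x/11-.45,265+y/11-.45)
E
```

```text
clock: 10.25
position: [0.531, -0.2299, 0.0279]
tool_rot: [0.646, 0.763, 0.003, 0.005]
contact_force: [-0.0, 0.1, -0.3]
opening: 0.289
[ 0.53101643 -0.22993261  0.02787633] [-0.00938909  0.08557685 -0.29223769] 25.11021317050206 0.0020489389806732186
[ 0.53100919 -0.2299107   0.02786157] 25.22817409087216
[[ 0.5917 -0.2129  0.0416]
 [ 0.5939 -0.2247  0.0416]] [[287.1 238.4]
 [250.9 271. ]]
```

View pics/s9c.png

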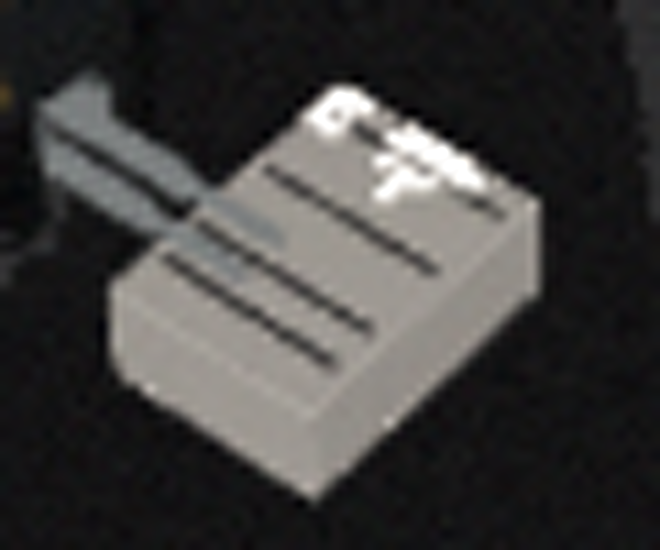

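The tips are seen at crop (285,240) and (248,275), matching the prediction. Their spacing is about the same as the pair's line spacing at (372,330) and (335,367). Nothing is moving, so I'm handing in.

```bash
python3 -c "
from cell import manip
print(manip.finish_job())"
```

```text
the job is handed in; nothing more can be done
None
```

I lifted the silver forceps from their stand and squeezed them by the thumb pads. They are now held level over the narrow pair of lines on the gauge, and I handed the job in at about 10.3 s; no verdict was reported.

- **Tip gap:** the opening over the pads read about 25.2 mm, which by the given geometry means a gap of about 12.4 mm. The last scene picture shows a tip spacing about equal to the line spacing.
- **Position over the lines:** the calculated tips are at (0.592, −0.213) and (0.594, −0.225). Their midpoint is about 2 mm from the measured middle of the pair. The last scene picture shows the tips within about 4 enlarged pixels (under half a camera pixel) of where I predicted them.
- **Height:** the tips are about 11 to 12 mm above the gauge top, with an uncertainty of about 2 mm. This comes from the arm pose and the way the forceps are held; I had no separate measurement of it.
- **Steadiness and contact:** the joints were essentially still and the wrist force read about 0.3 N. I saw no contact with the gauge. I did not recheck the bystanders one by one, but the path kept clear of them.

The cameras differed by about 1 to 2 mm on the gauge's position. One rough scene reading of the gap, before the final descent, gave 14 mm; the wrist picture, taken at low resolution, gave about 12.5 mm.

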